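# Set the index head to the long line and clamp it

### The arm

A 6-joint arm with a two-finger parallel gripper is mounted at the origin on a cart in front of the work surface, level with it; the furniture and walls round the work are solid. World frame = base frame: x ahead of the robot, y to its left, z up, the work surface at z = 0. Lengths are in m, angles in rad, forces in N, time in s.
With the tool pointing down it reaches from about 0.4 to 0.825 m from the base axis. Payload 7 kg.
Tool frame: the origin (TCP) lies at the very end of the fingers, on their centre line; the grasp point (between the pads) lies 19 mm behind it; z points along the fingers, y is the line along which they close (so a half turn about z gives the same grasp; the last joint's range is limited). The gripper opens to 88 mm and grips with 3 to 60 N. Pads are 19 mm wide; open, the fingers measure 130 mm over their backs; the gripper's body (78 mm by 193 mm) begins 47 mm behind the grasp point.
Start: joints at [-0.993, 0.359, 0.012, 0, -1.224, -0.288], TCP at [0.193, -0.647, 0.227] pointing down, gripper open.
Joint ranges: [-3.07, 3.07], [-1.43, 2.12], [-1.02, 1.25], [-3.03, 1.67], [-3.05, -0], [-3.03, 3.03]. Speed limits (rad/s): [2.39, 2.39, 3.01, 3.14, 3.14, 3.14].

### API

Orientations are given as [roll, pitch, yaw] about the fixed x, y, z axes, in that order (R = Rz(yaw) Ry(pitch) Rx(roll)).
In Python, from station import arm, grab_frame gives the robot as it stands.
- The arm moves only by the tool jog_arm, never from a script. Its argument "deltas" is a list that holds one entry, the list of rows, each a list of 4 numbers: the shift along the tool's x, y, z in units of 60 mm (1.0 is 60 mm), then the turn about the tool's z in units of 5 degrees (1.0 is 5 degrees). A call has 1 to 8 rows; each row is the pose to reach, as a shift and turn from the pose commanded when the call began, along the tool's axes at that moment; what a row does not reach only later rows make up. A row lasts 1/8 s, in which the tool goes at most 62.5 mm and 10.7 degrees, less where a joint would pass 70% of its speed; a pose out of reach is approached as far as the arm can. A call with a gripper value outside its range is refused whole. "grip" is the finger opening in mm, from 0 to 87.6, set as the call begins (left out, the last holds). The fingers move at their own pace and stop on an object; "squeeze" is the grip in N (left out, the last holds). Time passes only in rows, so rows that repeat a pose let the fingers close. It gives the time, the measured TCP pose, the force, the opening and the grip force at its end, in the units of the state.
- arm.get_state(): the state, without advancing time (a new reading comes with each control period).
- grab_frame(name): name is "scene" or "side" or "wrist"; returns a dict with "img" (384x512x3 uint8, red, green, blue), "vfov" (degrees; the focal length in pixels is half the picture's height over the tangent of half this angle, whatever the lens; pixels are square), "cx", "cy" (the principal point, pixels), "xyz" and "rotation" of the camera in the world. Camera axes: x right, y down, z forward; pixel columns grow to the right and rows downward; lengths in m; the calibration is good to about 2 mm. A picture is of the moment at which its call begins. There is no depth.
- arm.job_done(): hands the job in; it is judged then, once.
The state is a dict: "t": time; "q": joint angles; "qd": joint speeds; "joint_efforts": joint torques, N m; "eef_pos": TCP position; "ee_rot": TCP orientation; "force": force on the tool from outside, world axes, zero at the start; "moment": the same for the moment, N m; "width": finger opening in m; "gripper_force": force on a finger pad.
Only numpy, scipy, OpenCV 4.12 (cv2) and the standard library are available. Lean on these libraries where they do the work, as an engineer would, in place of code of your own. Each camera call takes 0.05 s, during which the arm holds its last target. There are 200 camera calls.

### The job

Set the drum-drilling index head for its next hole: with a fingertip, push the fin of the round dial round until the dial's index mark lines up with the one long line on the scale ring. Then push the clamp lever all the way round to its stop, without disturbing the setting. Only push: pinch nothing, and leave the small parts and tools lying about where they are.

Things in the scene. Friction and masses are not known exactly. Their poses are not given: they have to be found in the camera images.
- dial_centre (a point): Point on the dial's vertical axis, level with its flat top, 36 mm above the bench. The index head: round blue base (244 mm across, 12 mm high, bolted down) with a tongue on one side for the clamp lever; on it an aluminium scale ring (232 mm across, top at 26 mm); on that a round steel dial (166 mm across, bevelled rim).
- index_mark (a point): Outer end of the dial's single black index line (6 mm wide, running out radially from the foot of the fin's short end to the dial's rim), 84 mm from the axis. It turns with the dial.
- long_line (a point): Inner end, 84 mm from the axis, of the only long line on the scale ring (black, 30 mm long, 6 mm wide, reaching almost across the ring); the other 11 lines are 9 mm short. The ring does not move during the job. The setting is right when index_mark meets this point, the two lines running on in one.
- dial (a joint): Angle of the dial in rad, growing counter-clockwise seen from above. It can turn freely more than a half turn either way from any start (stops at -6.2 and 6.2), either way round will do; friction (0.25 N m, about 5 N at the fin's end) keeps it where it is left.
- fin_end (a point): Point on the top edge of the dial's upright fin, 55 mm from the axis, straight across the axis from the index mark, 73 mm above the bench. The fin is a plate along the diameter, from 71 mm out on this side to 21 mm out on the index side, 19 mm thick with a black rubber pad on each face, 37 mm high above the dial. Push on either face; pressing both pads at once counts as pinching.
- clamp_lever (a joint): Angle of the clamp lever in rad: starts at 0.0 to 0.3 (open), 1.5 = fully against its stop. Grows clockwise seen from above; friction 0.15 N m (about 2 N at its end) keeps it where it is left. Working it does not turn the dial.
- lever_pivot (a point): Point on the lever's vertical pivot axis (22 mm steel boss on the tongue), 64 mm above the bench. Open, the lever points straight away from the dial (at 0 rad); closing sweeps its end clockwise until it lies across the tongue, beside the dial, against a 14 mm steel post.
- lever_end (a point): Point on the lever's top edge, 75 mm from the pivot, 64 mm above the bench. The lever is an upright blade reaching 92 mm out from the pivot, from 24 to 64 mm above the bench, 16 mm thick with a black rubber pad on each face. To close it push on its trailing (counter-clockwise) face; pressing both pads at once counts as pinching.
- drum_key: Dark T-shaped drum key lying on the bench beside the base, 39 x 44 x 9 mm; origin under its middle (bystander: loose, must stay where it is)
- lug: Small bright drum lug lying beside the base, 40 x 19 x 13 mm; origin under its middle (bystander: loose, must stay where it is)
- oil_bottle: Small yellow oil bottle with a black spout, standing, 36 mm across, 117 mm high; origin under its middle (bystander: loose, must stay where it is)
- screwdriver: Screwdriver with a red and black handle, 177 x 26 x 24 mm, lying to the left of the index head; origin under its middle (bystander: loose, must stay where it is)

How it is judged:
On the way, in this order (a step that is already met when the one before it is completed fails the run):
1. the index mark stands at the long line (within 4 mm), at rest (horizontal distance between index_mark and long_line below 0.004 m and velocity of joint dial between -0.05 and 0.05 rad/s), for 0.3 s.
2. the clamp lever is against its stop, the index mark still at the long line (horizontal distance between index_mark and long_line below 0.004 m and value of joint clamp_lever above 1.4 rad), for 0.2 s.
At the end, for the whole second after the job is handed in: The index mark is within 4 mm of the inner end of the long line, the dial at rest; the clamp lever is at its stop (1.40 rad or more); the drum key, lug, oil bottle and screwdriver are within 20 mm of where they lay (all of step 2 and velocity of joint dial between -0.05 and 0.05 rad/s and distance of each of drum_key, lug, oil_bottle, screwdriver from where it was at the start of the episode below 0.02 m); the robot touches nothing.
It fails at once if the clamp lever is swung well over (past 0.8 rad) while the index mark is off the long line (value of joint clamp_lever above 0.8 rad and not (horizontal distance between index_mark and long_line below 0.006 m)).
It fails at once if the fin is pinched (both its pads pressed at once) (contact force between the fingers and dial_c2 above 2 N and contact force between the fingers and dial_c3 above 2 N).
It fails at once if the lever is pinched (both its pads pressed at once) (contact force between the fingers and clamp_lever_c2 above 2 N and contact force between the fingers and clamp_lever_c3 above 2 N).
It fails at once if a bystander is lifted, carried or shoved (more than 20 mm) (distance of any of drum_key, lug, oil_bottle, screwdriver from where it was at the start of the episode above 0.02 m).
It also fails if it takes over 58 s, if anything falls off the work surface, if the arm or the gripper's body presses on something with over 40 N, if the wrist force passes 120 N, or if a joint passes its speed limit or range.

## Working session

There is one attempt and no reset: what is moved stays moved. The work goes in short steps, Python scripts to look and compute and a tool call to move; the robot and the scene stay as the last step left them, time stands still between calls to the robot, and variables do not carry over. Pictures are saved under pics/ and viewed, at most 10 in all, crops included, and the job is handed in when it is done.

Besides the shell and the picture viewer there is one more tool, called after ">>>" by a JSON object that holds its "op" and its "data". jog_arm: Moves the arm, as the interface text tells. Its arguments: {"type":"object","properties":{"deltas":{"type":"array"},"grip":{"type":"number"},"squeeze":{"type":"number"}},"required":["deltas"]}

```bash
mkdir -p pics; python3 - <<'E'
from station import arm, grab_frame
import cv2,pickle
fr={}
for n in ["scene","side","wrist"]:
    f=grab_frame(n); fr[n]=f; cv2.imwrite(f"pics/{n}0.png",f["img"][:,:,::-1]); print(n,f["vfov"],f["cx"],f["cy"],f["xyz"],f["rotation"])
pickle.dump(fr,open("fr0.pkl","wb"))
s=arm.get_state();print(s["t"],s["eef_pos"],s["ee_rot"],s["width"])
E
```

```text
scene 56.403453522789995 256.5996973376877 187.31202708359982 [-0.23175505 -0.56713533  0.52480782] [-1.99932132  0.02156852 -0.87587081]
side 50.850312836020116 262.92505832691677 193.40382696341183 [0.41294107 1.17786094 0.77835105] [-2.13925075 -0.01588639 -3.05255515]
wrist 59.003171313908595 254.34451137093654 193.48788985418162 [ 0.12034627 -0.66893393  0.38418132] [ 2.85458356e+00 -2.19602100e-03  1.85960957e+00]
0.15 [ 0.19274924 -0.64651669  0.22582605] [ 3.14032190e+00 -1.42662371e-04 -2.85190002e+00] 0.08760459904270396
```

View pics/scene0.png

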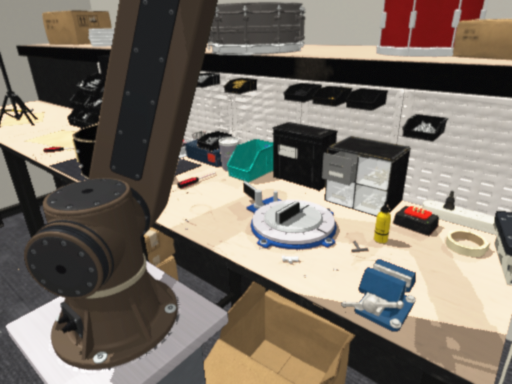

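View pics/side0.png

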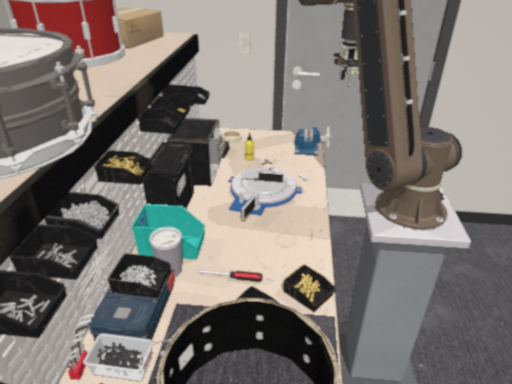

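The scene view shows the index head near (293,222), with the lever to its left at (250,192) and the bottle at (383,225). In the side view the head is near (265,186), the lever at (248,206) and the screwdriver at (232,275). Next I'll make a helper that rectifies the picture at a given height.

```bash
cat > h.py <<'E'
import numpy as np,cv2,pickle
from scipy.spatial.transform import Rotation as R
def cam(f):
    fl=192/np.tan(np.radians(f["vfov"])/2)
    K=np.array([[fl,0,f["cx"]],[0,fl,f["cy"]],[0,0,1.]])
    return K,R.from_euler("xyz",f["rotation"]).as_matrix(),np.array(f["xyz"])
def ray(f,u,v,z):
    K,Rm,c=cam(f); d=Rm@np.linalg.inv(K)@[u,v,1]; return c+d*(z-c[2])/d[2]
def proj(f,p):
    K,Rm,c=cam(f); q=K@Rm.T@(np.array(p)-c); return q[:2]/q[2]
def rect(f,z,cx,cy,half,n=600):
    # picture resampled on plane z: column -> x grows right, row -> y grows up
    K,Rm,c=cam(f); s=2*half/n
    H=K@Rm.T@np.c_[[s,0,0],[0,-s,0],np.array([cx-half,cy+half,z])-c]
    return cv2.warpPerspective(f["img"],np.linalg.inv(H),(n,n),flags=cv2.INTER_CUBIC)[:,:,::-1]
E
python3 - <<'E'
from h import *
fr=pickle.load(open("fr0.pkl","rb"))
print(ray(fr["scene"],293,222,.03),ray(fr["side"],265,186,.03))
for n,uv in (("scene",(293,222)),("side",(265,186))):
    c=ray(fr[n],*uv,.03)
    # blue base contour
    hsv=cv2.cvtColor(fr[n]["img"],cv2.COLOR_RGB2HSV)
    u,v=uv
    im=fr[n]["img"][v-55:v+55,u-75:u+75,::-1]
    cv2.imwrite(f"pics/z_{n}.png",cv2.resize(im,None,fx=5,fy=5,interpolation=cv2.INTER_CUBIC))
E
```

```text
[ 0.47843122 -0.0907194   0.03      ] [ 0.5023071  -0.03960816  0.03      ]
```

View pics/z_scene.png

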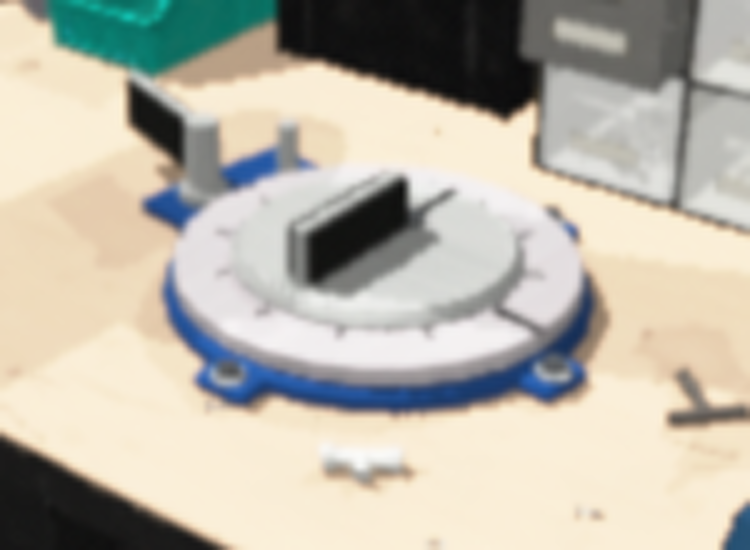

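View pics/z_side.png

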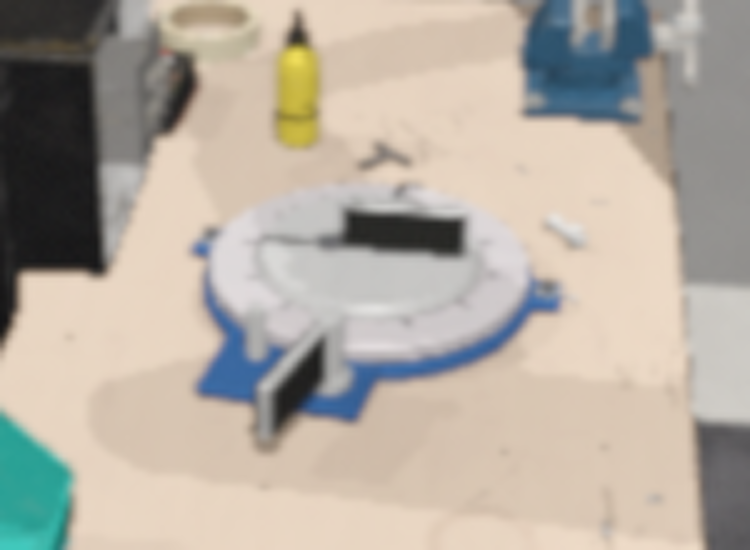

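Zoomed in:
- **Fin:** it runs from scene-crop (301,229) to (396,176).
- **Index line:** it ends at (455,192) in the scene crop and (262,238) in the side crop.
- **Long line:** it runs from (498,308) to (543,332) in the scene crop, and sits near (400,188) in the side crop.
- **Lever:** the boss top is at (202,122) and the lever end at (135,78).

I'll triangulate these points.

```bash
cat > t.py <<'E'
from h import *
from scipy.optimize import least_squares
fr=pickle.load(open("fr0.pkl","rb"))
P=dict(finNear=((301,229),(466,208),.073),finIdx=((396,176),(345,205),.073),idx=((455,192),(262,238),.034),boss=((202,122),(333,320),.064),post=((289,122),(257,308),.06),levend=((135,80),(268,402),.064),
 dialc=((377,247),(371,252),.036),longout=((543,332),(403,187),.026),longin=((498,308),None,.03))
for k,(a,b,z) in P.items():
    a=np.array(a)/5+(218,167); A=ray(fr["scene"],*a,z)
    print(k,z,A[:2].round(3),end=" ")
    if b:
        b=np.array(b)/5+(190,131)
        print(ray(fr["side"],*b,z)[:2].round(3),end=" ")
        r=least_squares(lambda p:np.r_[proj(fr["scene"],p)-a,proj(fr["side"],p)-b],A)
        print(r.x.round(3),r.fun.round(1),end="")
    print()
E
python3 t.py
```

```text
finNear 0.073 [ 0.433 -0.074] [ 0.441 -0.067] [ 0.44 -0.07  0.07] [ 0.3 -0.3  0.4  0.5]
finIdx 0.073 [ 0.514 -0.08 ] [ 0.526 -0.062] [ 0.526 -0.072  0.066] [ 0.2 -0.2  0.2  0.3]
idx 0.034 [ 0.582 -0.077] [ 0.588 -0.075] [ 0.587 -0.075  0.032] [ 0.3 -0.3  0.3  0.4]
boss 0.064 [0.517 0.063] [0.521 0.075] [0.522 0.068 0.06 ] [-0.2  0.2 -0.2 -0.2]
post 0.06 [0.556 0.026] [0.573 0.06 ] [0.576 0.041 0.048] [-0.  0. -0. -0.]
levend 0.064 [0.54  0.137] [0.551 0.172] [0.555 0.153 0.053] [-0.5  0.5 -0.4 -0.5]
dialc 0.036 [ 0.496 -0.08 ] [ 0.507 -0.061] [ 0.508 -0.072  0.029] [ 0.1 -0.1  0.1  0.1]
longout 0.026 [ 0.489 -0.189] [ 0.492 -0.177] [ 0.494 -0.186  0.022] [-0.1  0.2 -0.2 -0.2]
longin 0.03 [ 0.489 -0.162]
```

The two views agree. The dial centre is near (0.505,-0.070), the index points at about 0° and the long line at about -97°. That means a turn of roughly -96°, pushing the fin's outer end clockwise. I'll move over the head with fingers closed for a close wrist view.

>>> {"op": "jog_arm", "data": {"deltas": [[[-0.75, 0.85, 0, -1.5], [-1.5, 1.7, 0, -3], [-2.2, 2.55, 0, -4.5], [-2.9, 3.4, 0, -6], [-3.65, 4.25, 0, -7.5], [-4.4, 5.1, 0, -9], [-5.1, 5.95, 0, -10.5], [-5.85, 6.8, 0, -12]]], "grip": 0}}

```text
t: 1.15
eef_pos: [0.3972, -0.1884, 0.2268]
ee_rot: [-3.141, 0.0, -1.8]
force: [1.0, -0.9, -0.4]
width: 0.0134
gripper_force: 0.0
```

```bash
python3 - <<'E'
from station import arm
from h import *
s=arm.get_state();print(s["t"],s["eef_pos"],s["ee_rot"],s["width"],s["q"])
x,y=s["eef_pos"][:2];w=s["ee_rot"][2];d=np.array([.47-x,-.03-y])
print(d@[np.cos(w),np.sin(w)]/.06,d@[np.sin(w),-np.cos(w)]/.06,-(-90-np.degrees(w))/5)
fr=pickle.load(open("fr0.pkl","rb"))
for k,a,b,z in (("bottle",(382,241),(250,159),0),("tealtop corner",(272,142),(205,228),.1),("tower base",(322,188),(187,205),0),("tower front L",(273,177),(161,202),0)):
  print(k,ray(fr["scene"],*a,z)[:2],ray(fr["side"],*b,z)[:2])
E
```

```text
1.15 [ 0.39718764 -0.18844343  0.22682311] [-3.14076570e+00  2.25590332e-04 -1.80029257e+00] 0.013400865271674535 [ 8.44471235e-03 -4.21259432e-02 -4.76250285e-01 -2.68171447e-05
 -1.13581516e+00 -2.37929755e-01]
-2.8475514339068813 -0.5809913891028503 -2.629833190220981
bottle [ 0.582073   -0.30186342] [ 0.58544944 -0.2936597 ]
tealtop corner [0.84327849 0.26202281] [0.63880017 0.31256067]
tower base [ 0.77669394 -0.00812404] [0.7596571  0.06550527]
tower front L [0.75240107 0.18782912] [0.85260461 0.05753895]
```

>>> {"op": "jog_arm", "data": {"deltas": [[[-0.9, -0.2, 0, -1], [-1.9, -0.4, 0, -2], [-2.85, -0.6, 0, -2.6], [-2.85, -0.6, 0, -2.6], [-2.85, -0.6, 0, -2.6]]]}}

```text
t: 1.78
eef_pos: [0.4711, -0.0322, 0.2262]
ee_rot: [3.141, -0.0, -1.577]
force: [-0.3, 0.3, 0.9]
width: 0.0001
gripper_force: 0.0
```

```bash
python3 - <<'E'
from station import arm, grab_frame
from h import *
f=grab_frame("wrist"); pickle.dump(f,open("w1.pkl","wb"))
s=arm.get_state();print(s["t"],s["eef_pos"],s["ee_rot"],s["width"],s["q"],f["xyz"])
cv2.imwrite("pics/w1.png",cv2.resize(f["img"][:,:,::-1],(800,600),interpolation=cv2.INTER_CUBIC))
E
```

```text
1.825 [ 0.4709797  -0.03285334  0.22634371] [ 3.14097668e+00 -1.43546546e-04 -1.57819631e+00] 0.0004999296882196683 [ 3.48632626e-01  1.90940176e-02 -4.17153820e-01 -8.84139767e-05
 -1.13517586e+00 -3.55995322e-01] [ 0.47168141 -0.10919742  0.38468104]
```

View pics/w1.png

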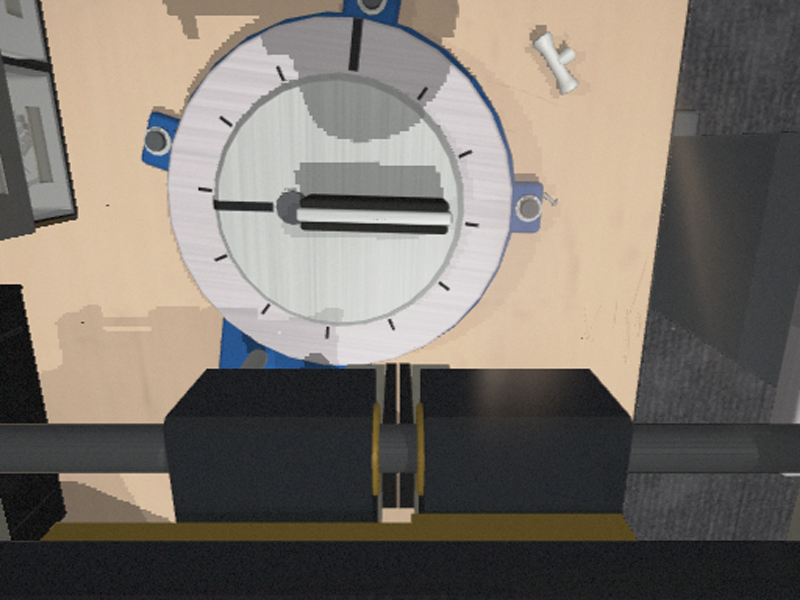

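The wrist view is clear. The dial circle spans about x 214–463 and y 75–325. The index line runs (273,206) to (215,205), the long line (354,70) to (357,18), and the fin top (298,217) to (450,217). Next I'll measure with masks and rays.

```bash
cat > m.py <<'E'
from h import *
def measure(f,verbose=1):
    """long-line angle, index angle (deg) about the dial centre, from dark pixels near the expected radii"""
    g=f["img"].max(axis=2)
    c=C
    def polar(z,r0,r1):
        th=np.radians(np.arange(0,360,.5)); rs=np.arange(r0,r1,.001)
        out=np.zeros((len(th),len(rs)))
        for j,r in enumerate(rs):
            for i,t in enumerate(th):
                u,v=proj(f,[c[0]+r*np.cos(t),c[1]+r*np.sin(t),z])
                out[i,j]=g[int(round(v)),int(round(u))] if 0<=u<511 and 0<=v<383 else 255
        return np.degrees(th),np.median(out,axis=1)
    res=[]
    for z,a,b in ((.026,.096,.110),(.036,.05,.078)):
        th,m=polar(z,a,b); res.append((th[m<60],th,m))
    return res
C=np.array([.504,-.071])
E
python3 - <<'E'
from h import *
f=pickle.load(open("w1.pkl","rb"))
k=.64
r=lambda u,v,z:ray(f,u*k,v*k,z)[:2].round(4)
L,Rr,T,B=r(214,200,.03),r(463,200,.03),r(338,75,.03),r(338,325,.03)
print("dial",L,Rr,T,B); c=np.array([(L[0]+Rr[0])/2,(T[1]+B[1])/2]);print("c",c,"diam",L[0]-Rr[0],B[1]-T[1])
for n,u,v,z in (("idx_out",215,205,.034),("idx_in",273,206,.036),("ll_in",354,70,.026),("ll_out",357,18,.026),("fin far",450,217,.073),("fin idx",298,217,.073)):
    p=r(u,v,z); d=p-c; print(n,p,np.hypot(*d).round(4),np.degrees(np.arctan2(d[1],d[0])).round(2))
E
```

```text
dial [ 0.5925 -0.0756] [ 0.4282 -0.0744] [ 0.5078 -0.1513] [0.5141 0.0121]
c [ 0.51035 -0.0696 ] diam 0.1643 0.1634
idx_out [ 0.5908 -0.0727] 0.0805 -2.21
idx_in [ 0.5525 -0.072 ] 0.0422 -3.26
ll_in [ 0.4981 -0.1546] 0.0859 -98.2
ll_out [ 0.4953 -0.1838] 0.1152 -97.51
fin far [ 0.4408 -0.0688] 0.0696 179.34
fin idx [ 0.5298 -0.0695] 0.0195 0.29
```

The centre is near (0.5105,-0.0695), and the radii and diameter match the given sizes. The index is at about -1.5° and the long line at about -97.5°. I'll go down on the -y side of the fin's outer end.

>>> {"op": "jog_arm", "data": {"deltas": [[[0.8, 0.2, 0.3, 0], [1.4, 0.27, 0.9, 0], [1.4, 0.27, 1.8, 0], [1.4, 0.27, 2.6, 0], [1.4, 0.27, 3.0, 0], [1.4, 0.27, 3.0, 0]]]}}

```text
t: 2.58
eef_pos: [0.4527, -0.1176, 0.0453]
ee_rot: [3.138, -0.001, -1.58]
force: [-0.3, 0.4, -0.1]
width: 0.0005
gripper_force: 0.0
```

>>> {"op": "jog_arm", "data": {"deltas": [[[-0.1, 0, 0, 0], [-0.2, 0, 0, 0], [-0.3, 0, 0, 0], [-0.38, 0, 0, 0], [-0.38, 0, 0, 0]]]}}

```text
t: 3.2
eef_pos: [0.455, -0.093, 0.0468]
ee_rot: [-3.141, 0.0, -1.577]
force: [0.2, 0.5, 0.1]
width: 0.0003
gripper_force: 0.0
```

```bash
cat > plan.py <<'E'
import sys
from h import *
from station import arm
c=np.array([.5105,-.0695]);r=.055;o=.0195
def rows(poses):
    s=arm.get_state();p=np.array(s["eef_pos"][:2]);w=s["ee_rot"][2]
    for (x,y,yaw) in poses:
        d=np.array([x,y])-p; t=-(np.degrees(np.radians(yaw)-w)+180)%360
        t=-((yaw-np.degrees(w)+180)%360-180)
        print([round(float(d@[np.cos(w),np.sin(w)])/.06,2),round(float(d@[np.sin(w),-np.cos(w)])/.06,2),0,round(float(t)/5,2)])
def fin(phi):
    a=np.radians(phi); q=c+r*np.array([np.cos(a),np.sin(a)])+o*np.array([-np.sin(a),np.cos(a)])
    return q[0],q[1],phi-270
E
python3 -c "
from plan import *
rows([fin(f) for f in (175,169,163,157,151,145,139,133)])"
```

```text
[-0.15, 0.02, 0, 0.93]
[-0.25, 0.04, 0, 2.13]
[-0.35, 0.05, 0, 3.33]
[-0.45, 0.05, 0, 4.53]
[-0.55, 0.04, 0, 5.73]
[-0.65, 0.02, 0, 6.93]
[-0.75, -0.02, 0, 8.13]
[-0.84, -0.06, 0, 9.33]
```

>>> {"op": "jog_arm", "data": {"deltas": [[[-0.15, 0.02, 0, 0.93], [-0.25, 0.04, 0, 2.13], [-0.35, 0.05, 0, 3.33], [-0.45, 0.05, 0, 4.53], [-0.55, 0.04, 0, 5.73], [-0.65, 0.02, 0, 6.93], [-0.75, -0.02, 0, 8.13], [-0.84, -0.06, 0, 9.33]]]}}

```text
t: 4.2
eef_pos: [0.4575, -0.0439, 0.0464]
ee_rot: [3.141, -0.003, -2.396]
force: [-3.4, -4.4, 2.6]
width: 0.0006
gripper_force: 2.3
```

```bash
python3 -c "
from plan import *
rows([fin(f) for f in (128,122,116,110,104,99,95,95)])
f=__import__('station').grab_frame('scene')
cv2.imwrite('pics/z2.png',cv2.resize(f['img'][160:280,210:360,::-1],None,fx=5,fy=5,interpolation=cv2.INTER_CUBIC))"
```

```text
[-0.11, 0.03, 0, 0.95]
[-0.21, 0.05, 0, 2.15]
[-0.31, 0.06, 0, 3.35]
[-0.41, 0.06, 0, 4.55]
[-0.51, 0.05, 0, 5.75]
[-0.6, 0.03, 0, 6.75]
[-0.66, 0.01, 0, 7.55]
[-0.66, 0.01, 0, 7.55]
```

View pics/z2.png

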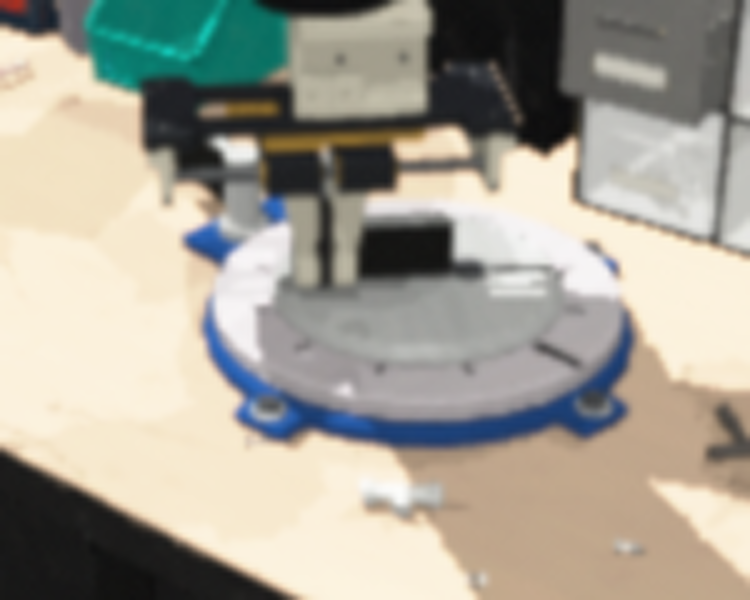

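The fin is turning, with the index end now at (560,268), and the fingers are on the correct face. I'll carry on to about 95°.

>>> {"op": "jog_arm", "data": {"deltas": [[[-0.11, 0.03, 0, 0.95], [-0.21, 0.05, 0, 2.15], [-0.31, 0.06, 0, 3.35], [-0.41, 0.06, 0, 4.55], [-0.51, 0.05, 0, 5.75], [-0.6, 0.03, 0, 6.75], [-0.66, 0.01, 0, 7.55], [-0.66, 0.01, 0, 7.55]]]}}

```text
t: 5.25
eef_pos: [0.4855, -0.0165, 0.046]
ee_rot: [-3.141, -0.004, -3.05]
force: [-5.2, -2.6, 3.6]
width: 0.0005
gripper_force: 2.3
```

```bash
cat > look.py <<'E'
import sys
from plan import *
from station import grab_frame
def look(name):
    f=grab_frame("scene"); pickle.dump(f,open(name+".pkl","wb"))
    cv2.imwrite(f"pics/{name}.png",rect(f,.034,.5105,-.08,.14,600))
E
python3 - <<'E'
from look import *
look("z3"); s=arm.get_state(); print(s["eef_pos"],s["force"])
rows([fin(f) for f in (92,90,88,86)])
E
```

```text
[ 0.48549523 -0.01654366  0.0459861 ] [-4.62346683 -2.42123906  2.12827747]
[-0.06, 0.02, 0, 0.65]
[-0.09, 0.03, 0, 1.05]
[-0.13, 0.03, 0, 1.45]
[-0.16, 0.04, 0, 1.85]
```

View pics/z3.png

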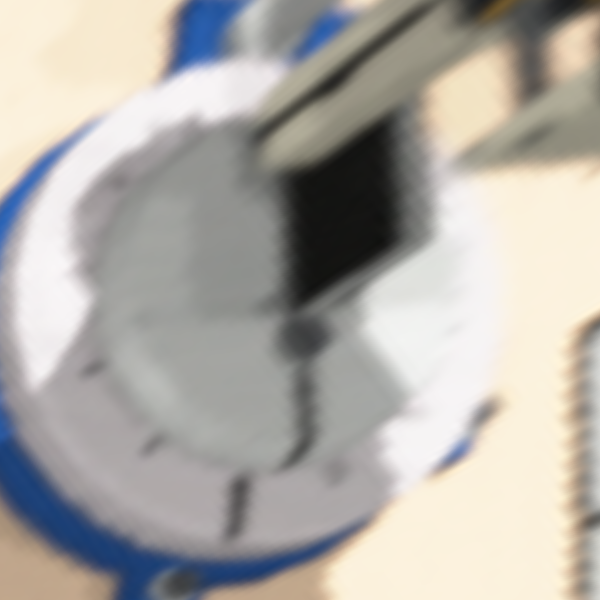

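In the rectified view the index end is at (295,462) and the long line's inner end at (240,475). That leaves about 26 mm, or 17°. I'll push about 13° more.

```bash
python3 -c "
from plan import *
rows([fin(f) for f in (92,88,85,82)])"
```

```text
[-0.06, 0.02, 0, 0.65]
[-0.13, 0.03, 0, 1.45]
[-0.18, 0.04, 0, 2.05]
[-0.23, 0.05, 0, 2.65]
```

>>> {"op": "jog_arm", "data": {"deltas": [[[-0.06, 0.02, 0, 0.65], [-0.13, 0.03, 0, 1.45], [-0.18, 0.04, 0, 2.05], [-0.23, 0.05, 0, 2.65], [-0.23, 0.05, 0, 2.65]]]}}

```text
t: 5.92
eef_pos: [0.4988, -0.0123, 0.0459]
ee_rot: [-3.14, -0.004, 3.002]
force: [-4.9, -1.8, 2.3]
width: 0.0007
gripper_force: 2.3
```

>>> {"op": "jog_arm", "data": {"deltas": [[[0.3, 0, 0, 0], [0.5, 0, -0.7, 0], [0.6, 0.3, -1.5, 0], [0.6, 0.9, -2.4, 0], [0.6, 0.9, -2.9, 0], [0.6, 0.9, -2.9, 0]]]}}

```text
t: 6.68
eef_pos: [0.4744, 0.0482, 0.2234]
ee_rot: [3.138, 0.005, 3.004]
force: [-0.7, -0.0, -0.1]
width: 0.0006
gripper_force: 0.0
```

```bash
cat > lookw.py <<'E'
import sys
from h import *
from station import arm,grab_frame
f=grab_frame("wrist"); pickle.dump(f,open(sys.argv[1]+".pkl","wb"))
s=arm.get_state();print(s["t"],s["eef_pos"],s["ee_rot"][2])
cv2.imwrite(f"pics/{sys.argv[1]}.png",rect(f,.030,.5105,-.0695,.14,600))
E
python3 lookw.py w2
```

```text
6.725 [0.47329053 0.0476389  0.22149138] 3.0031439952138457
```

View pics/w2.png

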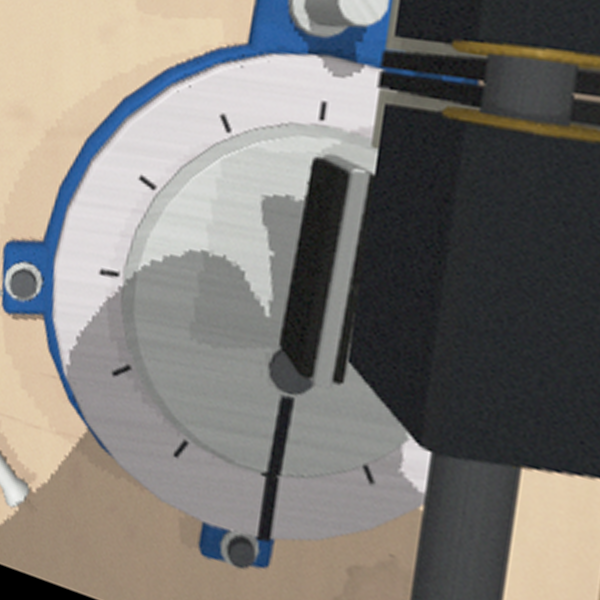

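The lines appear to run on in one: the index goes (287,398) to (272,474) and the long line (270,474) to (263,540). I'll check that numerically.

```bash
cat > chk.py <<'E'
import sys
from h import *
f=pickle.load(open(sys.argv[1]+".pkl","rb"))
for z,rr in ((.036,(400,465)),(.026,(480,530))):
    im=rect(f,z,.5105,-.0695,.14,600).max(axis=2); s=.28/600
    P=[]
    for v in range(*rr,5):
        u=np.where(im[v,245:305]<75)[0]+245
        if len(u): P.append((.5105-.14+s*u.mean(),-.0695+.14-s*v,len(u)*s*1000))
    P=np.array(P); k=np.polyfit(P[:,1],P[:,0],1)
    print(z,len(P),"w",P[:,2].mean().round(1),"dir",(np.degrees(np.arctan2(-1,-k[0]))).round(1),"x at r=84 (y=-.1528):",np.polyval(k,-.1528).round(4))
E
python3 chk.py w2
```

```text
0.036 13 w 5.7 dir -100.1 x at r=84 (y=-.1528): 0.4953
0.026 10 w 5.7 dir -96.5 x at r=84 (y=-.1528): 0.4984
```

With the correct heights, the index looks about 3 mm past the long line, though parallax is in play. I'll look from straight above the mark.

>>> {"op": "jog_arm", "data": {"deltas": [[[-0.1, -0.25, 0, -2], [-0.15, -0.5, 0, -4], [-0.2, -0.75, 0, -6], [-0.3, -1.0, 0, -8], [-0.35, -1.25, 0, -10], [-0.4, -1.5, 0, -12], [-0.5, -1.75, 0, -14], [-0.56, -1.94, 0, -16]]]}}

```text
t: 7.72
eef_pos: [0.4891, -0.0738, 0.219]
ee_rot: [3.139, -0.001, -1.88]
force: [0.3, 0.6, -0.2]
width: 0.0004
gripper_force: 0.0
```

>>> {"op": "jog_arm", "data": {"deltas": [[[0, 0, 0, -1.8], [0, 0, 0, -3.6], [0, 0, 0, -3.6], [0, 0, 0, -3.6]]]}}

```text
t: 8.22
eef_pos: [0.4894, -0.073, 0.2198]
ee_rot: [3.14, -0.0, -1.575]
force: [0.2, -0.8, -0.3]
width: 0.0004
gripper_force: 0.0
```

```bash
python3 lookw.py w3; python3 chk.py w3
```

```text
8.275 [ 0.48949101 -0.07296474  0.22004199] -1.574162513117356
0.036 13 w 5.0 dir -100.3 x at r=84 (y=-.1528): 0.4958
0.026 9 w 5.4 dir -98.4 x at r=84 (y=-.1528): 0.4996
```

The index is about 2.6° past the line (3.8 mm), so I'll nudge it back gently from the other face. I'll come down on the +x side of the fin.

>>> {"op": "jog_arm", "data": {"deltas": [[[-0.5, -0.7, 0, 0], [-0.88, -1.31, 0.2, 0], [-0.88, -1.31, 1.0, 0], [-0.88, -1.31, 1.9, 0], [-0.88, -1.31, 2.6, 0], [-0.88, -1.31, 2.9, 0], [-0.88, -1.31, 2.9, 0]]]}}

```text
t: 9.15
eef_pos: [0.5672, -0.0204, 0.0449]
ee_rot: [3.138, -0.001, -1.573]
force: [-0.2, -1.0, 0.5]
width: 0.0009
gripper_force: 0.0
```

>>> {"op": "jog_arm", "data": {"deltas": [[[0, 0.05, 0, 0], [0, 0.1, 0, 0], [0, 0.13, 0, 0], [0, 0.16, 0, 0], [0, 0.16, 0, 0]]]}}

```text
t: 9.78
eef_pos: [0.5588, -0.0201, 0.0468]
ee_rot: [-3.141, 0.0, -1.572]
force: [0.3, 0.5, -0.4]
width: 0.0006
gripper_force: 0.0
```

>>> {"op": "jog_arm", "data": {"deltas": [[[0, 0.03, 0, 0], [0, 0.05, 0, 0], [0, 0.05, 0, 0]]]}}

```text
t: 10.15
eef_pos: [0.5557, -0.0202, 0.0465]
ee_rot: [3.141, -0.0, -1.572]
force: [0.5, -0.3, -0.2]
width: 0.001
gripper_force: 0.0
```

>>> {"op": "jog_arm", "data": {"deltas": [[[0, 0.03, 0, 0], [0, 0.03, 0, 0]]]}}

```text
t: 10.4
eef_pos: [0.5538, -0.0201, 0.0465]
ee_rot: [3.141, -0.0, -1.572]
force: [-0.9, -0.7, -0.0]
width: 0.0007
gripper_force: 0.0
```

>>> {"op": "jog_arm", "data": {"deltas": [[[0, 0.03, 0, 0], [0, 0.03, 0, 0]]]}}

```text
t: 10.65
eef_pos: [0.5521, -0.0201, 0.0466]
ee_rot: [3.142, 0.0, -1.572]
force: [-0.7, -0.0, -0.9]
width: 0.0002
gripper_force: 0.0
```

>>> {"op": "jog_arm", "data": {"deltas": [[[0, 0.03, 0, 0], [0, 0.03, 0, 0]]]}}

```text
t: 10.9
eef_pos: [0.5502, -0.0201, 0.0466]
ee_rot: [3.141, 0.0, -1.572]
force: [0.3, -0.2, -0.7]
width: 0.0002
gripper_force: 0.0
```

>>> {"op": "jog_arm", "data": {"deltas": [[[0, 0.03, 0, 0], [0, 0.03, 0, 0]]]}}

```text
t: 11.15
eef_pos: [0.5484, -0.0201, 0.0465]
ee_rot: [3.142, 0.0, -1.572]
force: [-0.1, -0.2, 0.8]
width: 0.0001
gripper_force: 0.0
```

>>> {"op": "jog_arm", "data": {"deltas": [[[0, 0.03, 0, 0], [0, 0.03, 0, 0]]]}}

```text
t: 11.4
eef_pos: [0.5471, -0.02, 0.0467]
ee_rot: [-3.141, 0.0, -1.571]
force: [1.3, 0.7, -0.1]
width: 0.0004
gripper_force: 0.4
```

Contact is starting. I'll push about 3 mm more, then back off and look.

>>> {"op": "jog_arm", "data": {"deltas": [[[0, 0.03, 0, 0], [0, 0.05, 0, 0], [0, 0.05, 0, 0]]]}}

```text
t: 11.78
eef_pos: [0.5446, -0.0197, 0.0469]
ee_rot: [-3.14, 0.001, -1.571]
force: [5.9, 1.7, -0.7]
width: 0.0002
gripper_force: 2.1
```

>>> {"op": "jog_arm", "data": {"deltas": [[[0, -0.3, 0, 0], [0.1, -0.3, -0.7, 0], [0.5, 0.2, -1.5, 0], [0.9, 0.7, -2.3, 0], [0.9, 0.95, -2.9, 0], [0.9, 0.95, -2.9, 0], [0.9, 0.95, -2.9, 0]]]}}

```text
t: 12.65
eef_pos: [0.4857, -0.0741, 0.22]
ee_rot: [3.14, 0.0, -1.572]
force: [-0.7, -0.5, 0.0]
width: 0.0006
gripper_force: 0.0
```

```bash
python3 lookw.py w4; python3 chk.py w4
```

```text
12.7 [ 0.48576235 -0.07413087  0.21945869] -1.5716815352857347
0.036 13 w 5.1 dir -98.3 x at r=84 (y=-.1528): 0.4985
0.026 9 w 5.4 dir -98.4 x at r=84 (y=-.1528): 0.4996
```

The setting is now aligned to about 1 mm, with directions -98.3° and -98.4°. Next I'll go above the lever's trailing side, with the tool x axis along the push direction, and check before going down.

>>> {"op": "jog_arm", "data": {"deltas": [[[-0.6, -0.06, 0, -1.8], [-1.2, -0.12, 0, -3.6], [-1.8, -0.18, 0, -5.4], [-2.4, -0.24, 0, -7.2], [-3.0, -0.31, 0, -9], [-3.58, -0.38, 0, -10.8], [-3.58, -0.38, 0, -12.6], [-3.58, -0.38, 0, -13.8]]]}}

```text
t: 13.7
eef_pos: [0.5091, 0.1411, 0.2184]
ee_rot: [3.138, 0.003, -0.362]
force: [-0.1, 0.4, 0.5]
width: 0.0003
gripper_force: 0.0
```

```bash
python3 lookw.py w5; python3 -c "
from h import *
f=pickle.load(open('w5.pkl','rb'))
cv2.imwrite('pics/w5.png',rect(f,.064,.54,.08,.15,600))"
```

```text
13.75 [0.50905836 0.14088705 0.2185138 ] -0.35809231529209784
```

View pics/w5.png

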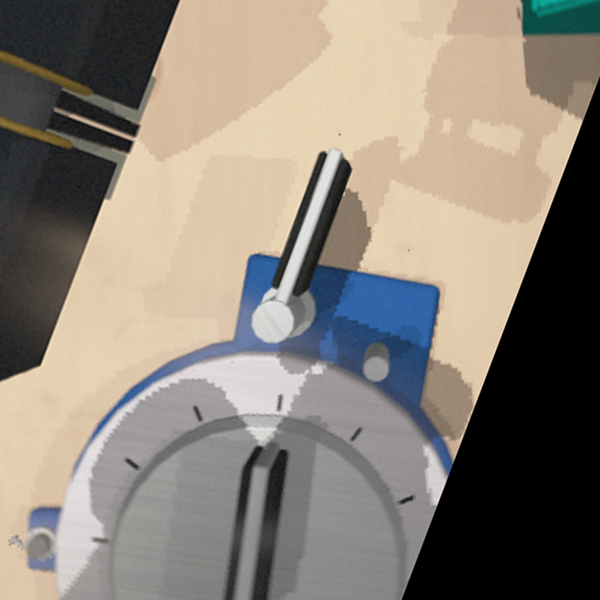

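The lever boss is near (0.5265,0.070) and the lever end near (0.5575,0.154), so it points at about 70°. The trailing side is clear. Going down.

>>> {"op": "jog_arm", "data": {"deltas": [[[0, 0, 0.8, 0], [0, 0, 1.7, 0], [0, 0, 2.5, 0], [0, 0, 2.92, 0], [0, 0, 2.92, 0]]]}}

```text
t: 14.38
eef_pos: [0.5078, 0.1393, 0.0424]
ee_rot: [3.136, 0.004, -0.369]
force: [0.6, 0.1, 0.1]
width: 0.0003
gripper_force: 0.0
```

```bash
cat >> plan.py <<'E'
def lev(th,o=.021,r=.06):
    a=np.radians(th); q=np.array([.5265,.070])+r*np.array([np.cos(a),np.sin(a)])+o*np.array([-np.sin(a),np.cos(a)])
    return q[0],q[1],th-90
E
python3 -c "
from plan import *
s=arm.get_state();print(s['t'],s['eef_pos'],s['force'])
rows([lev(t) for t in (72,68,62,56,50,44,38,32)])"
```

```text
14.375 [0.50776515 0.13934138 0.04242893] [0.58330166 0.09780204 0.10867467]
[0.3, -0.01, 0, -0.63]
[0.37, -0.04, 0, 0.17]
[0.48, -0.07, 0, 1.37]
[0.59, -0.09, 0, 2.57]
[0.7, -0.09, 0, 3.77]
[0.81, -0.09, 0, 4.97]
[0.92, -0.07, 0, 6.17]
[1.03, -0.04, 0, 7.37]
```

>>> {"op": "jog_arm", "data": {"deltas": [[[0.3, -0.01, 0, -0.6], [0.37, -0.04, 0, 0.2], [0.48, -0.07, 0, 1.4], [0.59, -0.09, 0, 2.6], [0.7, -0.09, 0, 3.8], [0.81, -0.09, 0, 5.0], [0.92, -0.07, 0, 6.2], [1.03, -0.04, 0, 7.4]]]}}

```text
t: 15.38
eef_pos: [0.5679, 0.1206, 0.046]
ee_rot: [3.141, 0.0, -1.018]
force: [-2.4, 0.8, -0.4]
width: 0.0003
gripper_force: 1.1
```

```bash
python3 -c "
from plan import *
rows([lev(t) for t in (26,20,14,8,4,0,-3,-5)])"
```

```text
[0.11, 0.0, 0, 1.14]
[0.22, -0.02, 0, 2.34]
[0.33, -0.03, 0, 3.54]
[0.44, -0.03, 0, 4.74]
[0.51, -0.02, 0, 5.54]
[0.58, -0.0, 0, 6.34]
[0.64, 0.01, 0, 6.94]
[0.67, 0.02, 0, 7.34]
```

>>> {"op": "jog_arm", "data": {"deltas": [[[0.11, 0, 0, 1.1], [0.22, -0.02, 0, 2.3], [0.33, -0.03, 0, 3.5], [0.44, -0.03, 0, 4.7], [0.51, -0.02, 0, 5.5], [0.58, 0, 0, 6.3], [0.64, 0.01, 0, 6.9], [0.64, 0.01, 0, 6.9]]]}}

```text
t: 16.38
eef_pos: [0.5887, 0.088, 0.0464]
ee_rot: [-3.141, 0.0, -1.616]
force: [0.6, 0.3, -0.2]
width: 0.0003
gripper_force: 0.0
```

```bash
python3 -c "
from plan import *
rows([lev(t) for t in (-3,-6,-9)])"
```

```text
[0.0, 0.02, 0, 0.09]
[0.06, 0.0, 0, 0.69]
[0.11, -0.01, 0, 1.29]
```

>>> {"op": "jog_arm", "data": {"deltas": [[[0.04, 0, 0, 0], [0.08, 0, 0, 0], [0.08, 0, 0, 0]]]}}

```text
t: 16.75
eef_pos: [0.5888, 0.0834, 0.046]
ee_rot: [-3.14, 0.001, -1.615]
force: [2.8, 3.1, 1.7]
width: 0.0006
gripper_force: 1.7
```

>>> {"op": "jog_arm", "data": {"deltas": [[[0.04, 0, 0, 0], [0.08, 0, 0, 0], [0.08, 0, 0, 0]]]}}

```text
t: 17.12
eef_pos: [0.5889, 0.082, 0.046]
ee_rot: [-3.138, 0.005, -1.615]
force: [-3.0, 20.0, 4.3]
width: 0.0004
gripper_force: 9.9
```

The force rose to 20 N with no further travel, so the lever is at its stop. I'll back off, lift and check the setting.

>>> {"op": "jog_arm", "data": {"deltas": [[[-0.3, 0, 0, 0], [-0.5, 0, 0, 0], [-0.5, 0, -0.8, 0], [-0.5, 0, -1.7, 0], [-0.5, 0, -2.6, 0], [-0.5, 0, -2.9, 0]]]}}

```text
t: 17.88
eef_pos: [0.5899, 0.1083, 0.223]
ee_rot: [-3.138, 0.001, -1.615]
force: [0.4, 0.6, -0.9]
width: 0.0004
gripper_force: 0.0
```

>>> {"op": "jog_arm", "data": {"deltas": [[[0.8, 0.5, 0, 0], [1.6, 1.0, 0, 0], [2.4, 1.6, 0, 0], [2.8, 1.7, 0, 0], [2.8, 1.7, 0, 0]]]}}

```text
t: 18.5
eef_pos: [0.4784, -0.0565, 0.2194]
ee_rot: [3.141, -0.0, -1.617]
force: [0.4, -0.4, -0.1]
width: 0.0005
gripper_force: 0.0
```

```bash
python3 lookw.py w6; python3 chk.py w6; python3 -c "
from h import *
from station import grab_frame
f=grab_frame('side')
a=cv2.resize(f['img'][115:235,180:340,::-1],(800,600),interpolation=cv2.INTER_CUBIC);cv2.imwrite('pics/s6.png',a)"
```

```text
18.55 [ 0.47911096 -0.05570991  0.2193284 ] -1.6167513324124654
0.036 13 w 5.3 dir -98.3 x at r=84 (y=-.1528): 0.4987
0.026 9 w 5.6 dir -97.6 x at r=84 (y=-.1528): 0.4994
```

View pics/s6.png

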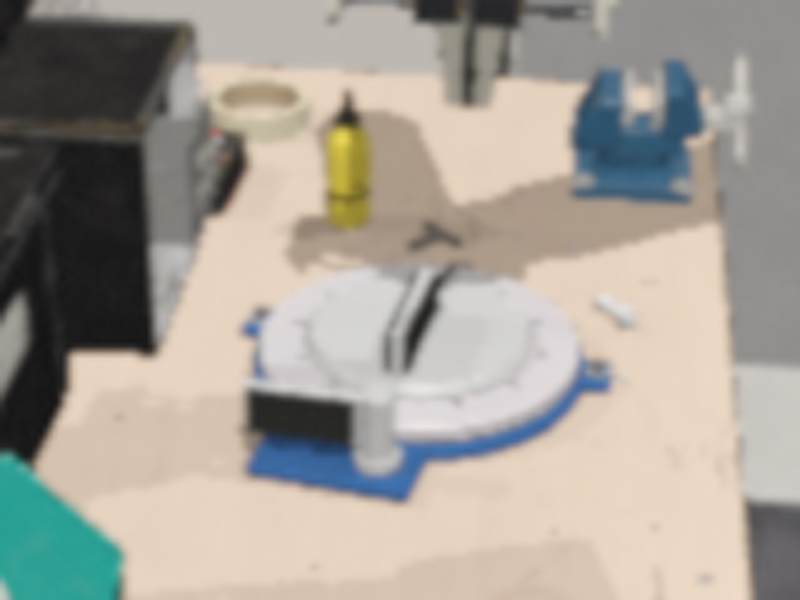

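The side view shows the lever lying across the tongue against its stop, from (375,390) to (248,410). The index is within about 1 mm of the long line, and the bottle, key and lug look undisturbed. The arm is clear, so I'll hand the job in.

```bash
python3 -c "
from station import arm
print(arm.job_done())"
```

```text
the job is handed in; nothing more can be done
None
```

I set the dial's index mark to within about 1 mm of the long line (limit 4 mm), pushed the clamp lever to its stop, and handed the job in at about 18.6 s; no verdict came back. The first push overshot by about 3.8 mm, so I nudged the fin back from its other face before touching the lever.

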